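Fit up two pipes for tacking: purge plug in, second pipe held over the root gap

ROBOT

A 6-joint arm with a two-finger parallel gripper is mounted at the origin on a cart in front of the work surface, level with it; the furniture and walls round the work are solid. World frame = base frame: x ahead of the robot, y to its left, z up, the work surface at z = 0. Lengths are in m, angles in rad, forces in N, time in s.
With the tool pointing down it reaches from about 0.3 to 0.875 m from the base axis. Payload 6.4 kg.
Tool frame: the origin (TCP) lies on the centre line of the jaws, within the pads' length; the fingertips stand 19 mm ahead of it and the grasp point (between the pads) is the TCP; z points along the fingers, y is the line along which they close (so a half turn about z gives the same grasp; the last joint's range is limited). The gripper opens to 88 mm and grips with 3 to 60 N. Pads are 18 mm wide; open, the fingers measure 123 mm over their backs; the gripper's body (75 mm by 187 mm) begins 45 mm behind the grasp point.
Start: joints at [0.899, 0.181, 1.607, -0, 1.354, -0.206], TCP at [0.258, 0.514, 0.258] pointing down, gripper open.
Joint ranges: [-2.99, 2.99], [-0.89, 2.07], [0.3, 2.58], [-1.14, 4.28], [0, 2.63], [-3.12, 3.12]. Speed limits (rad/s): [2.57, 2.57, 3.01, 3.14, 3.14, 3.14].

INTERFACE

Orientations are given as [roll, pitch, yaw] about the fixed x, y, z axes, in that order (R = Rz(yaw) Ry(pitch) Rx(roll)).
In Python, from plant import env gives the robot as it stands.
- The arm moves only by the shell command python3 -m inch 'ROWS' [OPENING]. ROWS is JSON, a list of rows, each a list of 2 entries, a list of its own where there are three numbers: the shift along the tool's x, y, z in cm, then the turn, a rotation vector about the tool's x, y, z in degrees. A call has exactly 8 rows; each row shifts and turns the commanded pose from where the row before left it, along the tool's axes as they then stand; what a row does not reach is not made up. A row lasts 1/12 s, in which the tool goes at most 41.7 mm and 7.16 degrees, less where a joint would pass 70% of its speed; a pose out of reach is approached as far as the arm can. A call is refused whole if a number of a shift passes 4.17 or a number of a turn 7.16, either way. A call with a gripper value outside its range is refused whole. OPENING is the closure, from 0 (fully open) to 1 (shut), set as the call begins (- or left out, the last holds). The fingers move at their own pace and stop on an object; the grip force is fixed at half the most. Time passes only in rows, so rows that do not move let the fingers close, or fill a call up. It gives the time, the measured TCP pose, the force, the opening and the grip force at its end, in the units of the state.
- env.state(): the state, without advancing time (a new reading comes with each control period).
- env.camera(name): name is "scene" or "top" or "wrist"; returns a dict with "frame" (384x512x3 uint8, blue, green, red), "fx", "fy", "cx", "cy" (pixels), "R" (3x3) and "t" (3): a world point X has camera coordinates R X + t. Camera axes: x right, y down, z forward; pixel columns grow to the right and rows downward; lengths in m; the calibration is good to about 2 mm. A picture is of the moment at which its call begins. There is no depth.
- env.close_job(): hands the job in; it is judged then, once.
The state is a dict: "time_s": time; "joint_pos": joint angles; "qd": joint speeds; "joint_torque": joint torques, N m; "tool_pos": TCP position; "tcp_rot": TCP orientation; "force": force on the tool from outside, world axes, zero at the start; "ft_torque": the same for the moment, N m; "grip_width": opening from 0.0 (shut) to 1.0 (fully open); "grasp_force": force on a finger pad.
Only numpy, scipy, OpenCV 4.12 (cv2) and the standard library are available. Lean on these libraries where they do the work, as an engineer would, in place of code of your own. Each camera call takes 0.05 s, during which the arm holds its last target. There are 200 camera calls.

TASK

Get these two pipes ready for me to tack: slide the purge plug, foot first, all the way down into the pipe that stands in the chuck and let go of it. Then carry the loose pipe across, clear of the torch holders, and hold it upright and in line just above the chucked pipe, with an open root gap of about 3 mm, not touching the chucked pipe or the plug, and turned so that the two yellow paint lines meet; finish while still holding it there in the air. Leave the torch holders and the paint marker where they are.

Things in the scene. Friction and masses are not known exactly. Their poses are not given: they have to be found in the camera images.
- chuck: Grey three-jaw chuck, backplate 136 mm across, fixed on the tread-plate table, with an upright steel pipe clamped in its centre. Origin: centre of its underside; z up. Chuck face 44 mm up, jaw tops 66.5 mm up; jaws at local angles 0, 120, 240 degrees reach 54 mm from the axis. Pipe: 48.3 mm outside, 38.1 mm bore, top 114 mm above the table; yellow paint line 6 mm wide on its local -x side.
- pipe_seat (a point): Bottom of the chucked pipe's bore, on its axis: the chuck face on which the plug comes to rest, 44 mm above the table. Axes as the chuck's.
- pipe_rim (a point): Centre of the chucked pipe's top rim, on its axis, 114 mm above the table (the last 3 mm of the outside are bevelled, the bore is plain). Axes as the chuck's.
- rim_mark (a point): Upper end of the chucked pipe's yellow line at the height of the rim: 24.15 mm from the axis along the chuck's local -x.
- pipe: Loose steel pipe, 48.3 mm outside, 38.1 mm bore, 90 mm long, about 0.45 kg, open at both ends, standing upright on the table with its bevelled end (3 mm) down. Origin: centre of its lower end; z up along its axis. A yellow paint line 6 mm wide runs down its local -x side over its whole length and across its top edge. Grasp it across 48.3 mm near its upper end.
- pipe_end (a point): Centre of the loose pipe's lower (bevelled) end; axes as the pipe's.
- end_mark (a point): Lower end of the loose pipe's yellow line: 24.15 mm from its axis along the pipe's local -x, at the height of its lower end. It must come above rim_mark.
- plug: Purge plug standing on the table: aluminium dam 36 mm in diameter, 24 mm high, with black seal rings (no resistance) and chamfered foot; 11 mm steel stem; brass knob 20 mm in diameter, 89 to 115 mm above the foot (115 is its top). About 0.16 kg. Origin: centre of its foot; z up. It has 1 mm of play each side in the bore; fully home, its top stands 45 mm above the pipe's rim.
- plug_foot (a point): Centre of the plug's foot (underside); axes as the plug's.
- plug_knob (a point): Middle of the plug's brass knob, 102 mm above its foot: where to grasp it.
- torch_holder_low: Black torch holder: forked plate 98 mm tall on a round foot 60 mm across, standing between the loose pipe and the chuck. Origin: centre of its underside. Loose; leave it alone.
- torch_holder_tall: Light grey torch holder: forked plate 150 mm tall on a round foot 60 mm across, standing between the loose pipe and the chuck. Origin: centre of its underside. Loose; leave it alone.
- paint_marker: White and yellow paint marker, 132 mm long (along its y), 17 mm thick, lying on the table near its left edge. Origin: centre of its underside. Leave it alone.
Mind the look-alikes: they are no part of the job. What is shaped like the plug but green is not meant. What is shaped like the pipe but blue is not meant.

How it is judged:
On the way:
1. the plug is fully home in the chucked pipe and let go (z of plug_foot in the frame of pipe_seat below 0.003 m and horizontal distance between plug_foot and pipe_seat below 0.003 m and contact force between the fingers and plug below 0.1 N), for 0.2 s.
At the end, for the whole second after the job is handed in: Plug home (foot within 3 mm of the seat, on its axis). Gripper holds the loose pipe still, its lower end 1 to 6 mm above the chucked pipe's rim, axes within 3 mm, tilt under 0.06 rad, paint lines within 8 mm of meeting; pipe touches neither chuck, chucked pipe nor plug (z of plug_foot in the frame of pipe_seat below 0.003 m and horizontal distance between plug_foot and pipe_seat below 0.003 m and z of pipe_end in the frame of pipe_rim between 0.001 and 0.006 m and horizontal distance between pipe_end and pipe_rim below 0.003 m and horizontal distance between end_mark and rim_mark below 0.008 m and angle between pipe's own z axis and vertical below 0.06 rad and contact force between pipe and chuck below 0.1 N and contact force between pipe and plug below 0.1 N and contact force between the fingers and pipe above 2 N and linear speed of pipe below 0.01 m/s); the arm keeps its last pose, push and grip.
It fails at once if the lower torch holder is pushed more than 15 mm or knocked over (distance of torch_holder_low from where it was at the start of the episode above 0.015 m or angle between torch_holder_low's own z axis and vertical above 0.3 rad).
It fails at once if the taller torch holder is pushed more than 15 mm or knocked over (distance of torch_holder_tall from where it was at the start of the episode above 0.015 m or angle between torch_holder_tall's own z axis and vertical above 0.3 rad).
It fails at once if the paint marker is pushed more than 15 mm (distance of paint_marker from where it was at the start of the episode above 0.015 m).
It also fails if it takes over 67 s, if anything falls off the work surface, if the arm or the gripper's body presses on something with over 40 N, if the wrist force passes 120 N, or if a joint passes its speed limit or range.

## Working session

There is one attempt and no reset: what is moved stays moved. The work goes in short steps, Python scripts to look and compute and a shell command to move; the robot and the scene stay as the last step left them, time stands still between calls to the robot, and variables do not carry over. Pictures are saved under pics/ and viewed, at most 10 in all, crops included, and the job is handed in when it is done.

```bash
mkdir -p pics; ls; cat > h.py <<'E'
import numpy as np, cv2
from plant import env
from scipy.spatial.transform import Rotation as Ro
def ray(c,u,v):
    R=np.array(c["R"]);t=np.array(c["t"])
    d=R.T@np.array([(u-c["cx"])/c["fx"],(v-c["cy"])/c["fy"],1.]); return -R.T@t,d
def onz(c,u,v,z):
    o,d=ray(c,u,v); return o+d*(z-o[2])/d[2]
def proj(c,X):
    p=np.array(c["R"])@np.array(X)+np.array(c["t"]); return np.array([c["fx"]*p[0]/p[2]+c["cx"],c["fy"]*p[1]/p[2]+c["cy"]])
E
python3 - <<'E'
from h import *
for n in ["top","scene"]:
    c=env.camera(n); cv2.imwrite(f"pics/{n}0.png",c["frame"]); print(n,c["fx"],-np.array(c["R"]).T@np.array(c["t"]))
    print(np.round(c["R"],3))
print(env.state())
E
```

```text
pics
top 392.0512986560971 [0.36900026 0.01913838 0.93907392]
[[-0.01  -1.     0.   ]
 [-0.981  0.01  -0.194]
 [ 0.194 -0.002 -0.981]]
scene 458.1849203052123 [ 0.03459197 -0.47912643  0.88157086]
[[ 0.728 -0.685  0.005]
 [-0.521 -0.559 -0.645]
 [ 0.445  0.467 -0.764]]
{'time_s': 0.1, 'joint_pos': array([ 8.98712450e-01,  1.81480223e-01,  1.60790425e+00,  4.31261585e-06,
        1.35382339e+00, -2.06298831e-01]), 'qd': array([-2.04445739e-03, -1.45905561e-03, -1.40168938e-03, -8.17848223e-05,
        5.48176152e-04,  6.77046962e-04]), 'joint_torque': array([ 7.60659132e-04, -4.34823275e+01, -3.42697585e+01,  7.04279845e-02,
        3.39796662e-02, -4.74886349e-05]), 'tool_pos': array([0.25793606, 0.51338521, 0.25689446]), 'tcp_rot': array([-3.14001255e+00, -3.34978039e-04,  2.67580641e+00]), 'force': array([-0.23483105, -1.12730492,  0.2196826 ]), 'ft_torque': array([-0.02160862, -0.01524482,  0.01644838]), 'grasp_force': 0.0, 'grip_width': 0.9997557268089367}
```

View pics/top0.png

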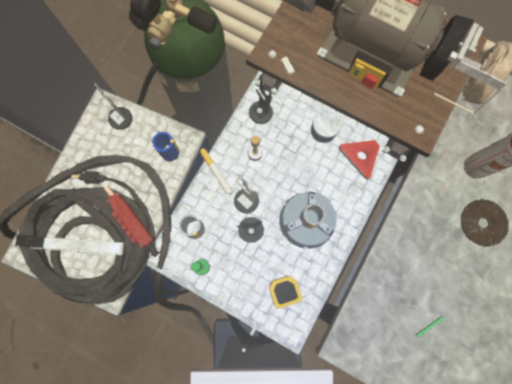

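View pics/scene0.png

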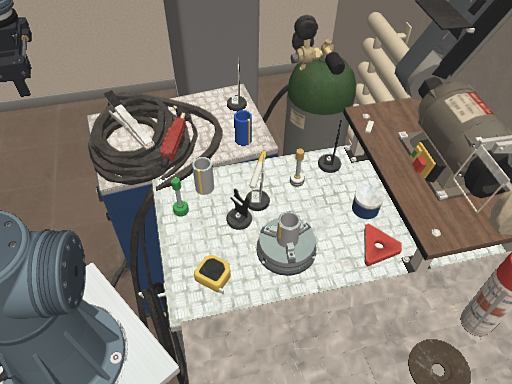

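The top view shows the loose pipe at about (192,228), the plug at (256,148), the chuck at (309,217), the torch holders at (246,200) and (251,229), and the marker at (215,170). Next I'll enlarge the parts that matter.

```bash
python3 - <<'E'
from h import *
a=cv2.imread("pics/top0.png");b=cv2.imread("pics/scene0.png")
def cr(im,x,y,w,h): return cv2.resize(im[y:y+h,x:x+w],None,fx=4,fy=4,interpolation=cv2.INTER_CUBIC)
top=np.hstack([cr(a,170,200,50,70),cr(a,235,125,50,70),cr(a,270,180,80,70)])
bot=np.hstack([cr(b,180,145,50,70),cr(b,275,140,50,70),cr(b,250,205,80,70)])
cv2.imwrite("pics/crop.png",np.vstack([top,bot]))
E
```

```text
(no output)
```

View pics/crop.png

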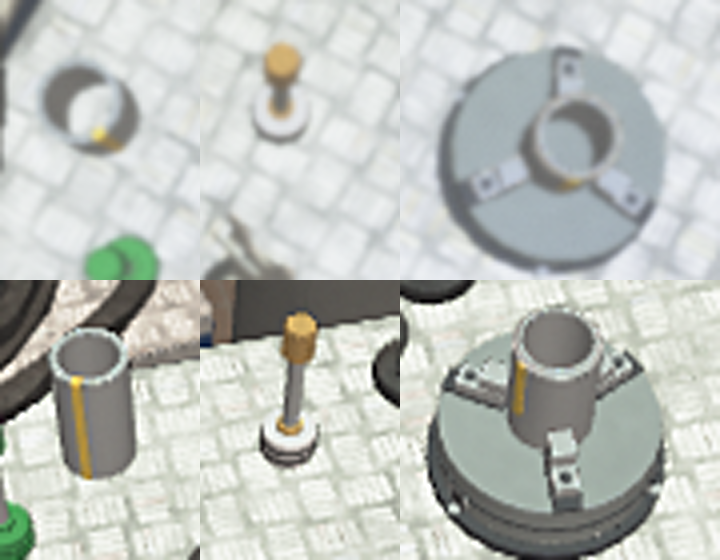

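```bash
python3 - <<'E'
from h import *
T=env.camera("top");S=env.camera("scene")
def tri(a,b):
    o1,d1=ray(T,*a);o2,d2=ray(S,*b)
    k=np.linalg.lstsq(np.c_[d1,-d2],o2-o1,rcond=None)[0]
    p,q=o1+k[0]*d1,o2+k[1]*d2; return np.round((p+q)/2,4),round(np.linalg.norm(p-q),4)
for n,a,b,z in [("pipe",(190.2,226.2),(202,164.2),.09),("pmark",(195,233),(199.2,170.3),.09),("knobtop",(256,139),(300.3,149.3),.115),("foot",(255,154),(297,188),0),("rim",(314.3,214.5),(289.5,220.7),.114),("rmark",(312.5,225.7),(279.7,226.2),.114)]:
    print(n,tri(a,b),onz(T,*a,z)[:2].round(4),onz(S,*b,z)[:2].round(4))
for n,p in dict(tall=(246,203),low=(251,231),mk1=(203,152),mk2=(228,191)).items(): print(n,onz(T,*p,0.01)[:2].round(3))
c=env.camera("wrist"); print(-np.array(c["R"]).T@np.array(c["t"]),np.round(c["R"],3),c["fx"])
s=env.state();print(s["tool_pos"],s["tcp_rot"]); print(Ro.from_euler("xyz",s["tcp_rot"]).as_matrix().round(3))
E
```

```text
pipe (array([0.4666, 0.1514, 0.092 ]), np.float64(0.0038)) [0.4653 0.1528] [0.4693 0.152 ]
pmark (array([0.4512, 0.1416, 0.0899]), np.float64(0.0018)) [0.4504 0.1421] [0.4519 0.141 ]
knobtop (array([0.6525, 0.0074, 0.1206]), np.float64(0.0018)) [0.6536 0.0079] [0.658  0.0106]
foot (array([ 0.6624,  0.0092, -0.0283]), np.float64(0.001)) [0.6542 0.0092] [ 0.6424 -0.0057]
rim (array([ 0.4868, -0.1155,  0.1105]), np.float64(0.0037)) [ 0.4848 -0.1139] [ 0.4864 -0.118 ]
rmark (array([ 0.4628, -0.1108,  0.1088]), np.float64(0.0031)) [ 0.461  -0.1091] [ 0.4614 -0.114 ]
tall [0.529 0.032]
low [0.461 0.021]
mk1 [0.658 0.138]
mk2 [0.559 0.076]
[0.18394637 0.55062384 0.38504017] [[ 0.45   0.893 -0.001]
 [ 0.847 -0.426  0.316]
 [ 0.282 -0.143 -0.949]] 266.04644655116334
[0.2580979  0.51360443 0.25731152] [-3.14086840e+00 -1.75055823e-04  2.67578792e+00]
[[-0.893  0.449 -0.   ]
 [ 0.449  0.893 -0.001]
 [ 0.    -0.001 -1.   ]]
```

Triangulation gives pipe ≈(0.467,0.152), plug ≈(0.655,0.009) and chuck ≈(0.486,-0.115), with heights close to the given ones. I'll fly over the pipe, the chuck and then the plug, looking with the wrist camera on the way.

```bash
python3 -m inch '[[[0,0,0],[0,0,-6.7]],[[0,0,0],[0,0,-6.7]],[[0,0,0],[0,0,-6.7]],[[0,0,0],[0,0,-6.7]],[[-1.74,-3,0],[0,0,0]],[[-1.74,-3,0],[0,0,0]],[[-1.74,-3,0],[0,0,0]],[[-1.74,-3,0],[0,0,0]]]' 0
python3 -m inch '[[[-1.74,-3,0],[0,0,0]],[[-1.74,-3,0],[0,0,0]],[[-1.74,-3,0],[0,0,0]],[[-1.74,-3,0],[0,0,0]],[[-1.74,-3,0],[0,0,0]],[[-1.74,-3,0],[0,0,0]],[[-1.74,-3,0],[0,0,0]],[[-1.74,-3,0],[0,0,0]]]'
python3 - <<'E'
from h import *
import pickle
c=env.camera("wrist"); pickle.dump(c,open("w1.pkl","wb")); cv2.imwrite("pics/w1.png",c["frame"])
for X in [(.467,.152,.09),(.486,-.115,.114),(.655,.009,.115)]: print(proj(c,X))
E
```

```text
time_s: 0.92
tool_pos: [0.3283, 0.3927, 0.2576]
tcp_rot: [-3.141, -0.0, -3.139]
force: [0.2, 0.2, 0.3]
grip_width: 0.999
grasp_force: 0.0
time_s: 1.58
tool_pos: [0.4683, 0.1525, 0.2578]
tcp_rot: [3.142, 0.0, -3.14]
force: [0.2, 0.3, 0.5]
grip_width: 1.003
grasp_force: 0.0
[258.38118535 179.10603409]
[ 12.82637811 201.56261435]
[147.02191375 325.28647063]
```

View pics/w1.png

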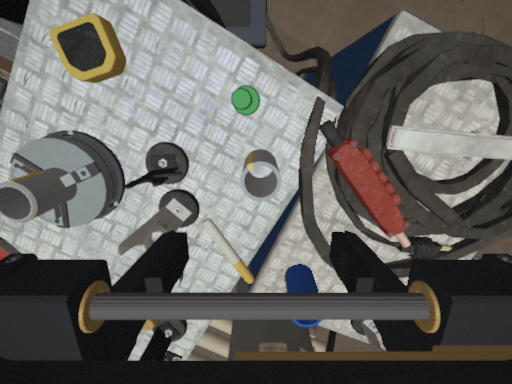

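The wrist view has the pipe rim near (260,180), the chucked pipe at the left edge and the green decoy at (246,100). Predictions agree to within a few pixels. Now over to the plug.

```bash
python3 -m inch '[[[-3.11,-2.39,0],[0,0,0]],[[-3.11,-2.39,0],[0,0,0]],[[-3.11,-2.39,0],[0,0,0]],[[-3.11,-2.39,0],[0,0,0]],[[-3.11,-2.39,0],[0,0,0]],[[-3.11,-2.39,0],[0,0,0]],[[0,0,0],[0,0,0]],[[0,0,0],[0,0,0]]]'
python3 - <<'E'
from h import *
import pickle
c=env.camera("wrist"); pickle.dump(c,open("w2.pkl","wb"))
for X in [(.655,.009,.115),(.655,.009,0.01),(.486,-.115,.114)]: print(proj(c,X))
hsv=cv2.cvtColor(c["frame"],cv2.COLOR_BGR2HSV)
m=cv2.inRange(hsv,(8,110,60),(28,255,255)); n,l,st,ce=cv2.connectedComponentsWithStats(m)
for i in range(1,n):
    if st[i,4]>40: print(st[i],ce[i].round(1))
a=cv2.resize(c["frame"][110:300,180:330],None,fx=3,fy=3,interpolation=cv2.INTER_CUBIC); b=cv2.resize(c["frame"][0:140,0:115],None,fx=3,fy=3,interpolation=cv2.INTER_CUBIC)
b=cv2.copyMakeBorder(b,0,570-420,0,0,cv2.BORDER_CONSTANT);cv2.imwrite("pics/w2.png",np.hstack([a,b]))
E
```

```text
time_s: 2.3
tool_pos: [0.6552, 0.0098, 0.2562]
tcp_rot: [3.141, -0.002, 3.141]
force: [0.4, 0.5, 0.3]
grip_width: 0.997
grasp_force: 0.0
[258.07949777 187.19007842]
[258.22440803 165.69269234]
[113.74359981  -0.59385915]
[330 145  23  31 348] [341.9 160.1]
[386 168  38  21 162] [404.7 179.2]
[249 172  18  22 311] [257.5 183.1]
[ 78 281  32  52 735] [ 89.7 307.2]
[408 281  33  52 770] [427.6 307.3]
[ 234  346  278   14 2695] [389.9 354.3]
```

View pics/w2.png

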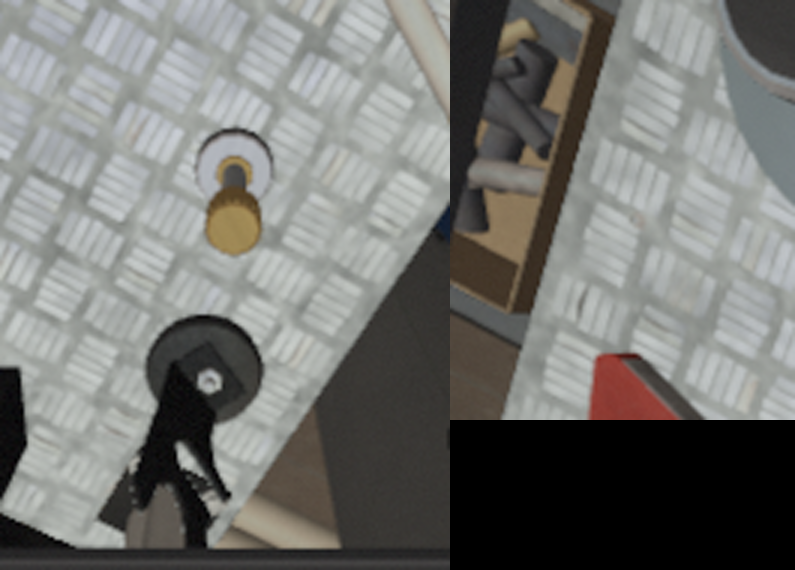

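Knob top is at about (258,186), against a prediction of (258,187), so the plug lies under the tool to within about 1 mm. I'll descend and grip.

```bash
python3 -m inch '[[[0.1,0,3],[0,0,0]],[[0,0.0,3],[0,0,0]],[[0,0,3],[0,0,0]],[[0,0,3],[0,0,0]],[[0,0,2],[0,0,0]],[[0,0,1.3],[0,0,0]],[[0,0,0],[0,0,0]],[[0,0,0],[0,0,0]]]'
python3 -m inch '[[[0,0,0],[0,0,0]],[[0,0,0],[0,0,0]],[[0,0,0],[0,0,0]],[[0,0,0],[0,0,0]],[[0,0,0],[0,0,0]],[[0,0,0],[0,0,0]],[[0,0,0],[0,0,0]],[[0,0,0],[0,0,0]]]' 1
```

```text
time_s: 3.02
tool_pos: [0.6532, 0.012, 0.1052]
tcp_rot: [3.141, -0.0, -3.139]
force: [2.0, 1.0, 0.1]
grip_width: 0.997
grasp_force: 0.0
time_s: 3.68
tool_pos: [0.6536, 0.0111, 0.1047]
tcp_rot: [3.142, -0.0, -3.14]
force: [-1.3, 0.8, 0.3]
grip_width: 0.421
grasp_force: 0.0
```

```bash
python3 -m inch '[[[0,0,0],[0,0,0]],[[0,0,0],[0,0,0]],[[0,0,0],[0,0,0]],[[0,0,0],[0,0,0]],[[0,0,0],[0,0,0]],[[0,0,0],[0,0,0]],[[0,0,0],[0,0,0]],[[0,0,0],[0,0,0]]]' 1
python3 -m inch '[[[0,0,-1],[0,0,0]],[[0,0,-3],[0,0,0]],[[0,0,-3],[0,0,0]],[[0,0,-3],[0,0,0]],[[0,0,-3],[0,0,0]],[[0,0,-1],[0,0,0]],[[0,0,0],[0,0,0]],[[0,0,0],[0,0,0]]]'
```

```text
time_s: 4.35
tool_pos: [0.6536, 0.0111, 0.1047]
tcp_rot: [-3.142, -0.0, -3.14]
force: [0.3, -1.6, 0.9]
grip_width: 0.2
grasp_force: 30.0
time_s: 5.02
tool_pos: [0.6534, 0.0113, 0.2443]
tcp_rot: [3.141, -0.0, -3.14]
force: [-0.5, -0.9, -2.3]
grip_width: 0.202
grasp_force: 30.0
```

```bash
python3 -m inch '[[[2.15,-2.53,-0.6],[0,0,0]],[[2.15,-2.53,-0.6],[0,0,0]],[[2.15,-2.53,-0.6],[0,0,0]],[[2.15,-2.53,0],[0,0,0]],[[2.15,-2.53,0],[0,0,0]],[[0,0,0],[0,0,0]],[[0,0,0],[0,0,0]],[[0,0,0],[0,0,0]]]'
python3 - <<'E'
from h import *
import pickle
c=env.camera("wrist"); pickle.dump(c,open("w3.pkl","wb"))
T=env.camera("top"); S=env.camera("scene")
pickle.dump((T,S),open("ts3.pkl","wb"))
s=env.state(); p=s["tool_pos"]; print(p)
R=(.486,-.115,.114); F=p-[0,0,.102]
for X in [R,F]: print([proj(k,X).round(1) for k in (c,T,S)])
def cr(im,x,y,w,h,f): return cv2.resize(im[y:y+h,x:x+w],None,fx=f,fy=f,interpolation=cv2.INTER_CUBIC)
a=cr(c["frame"],170,60,160,180,3); u,v=proj(T,R).astype(int); b=cr(T["frame"],u-35,v-50,78,90,3);u,v=proj(S,R).astype(int); d=cr(S["frame"],u-30,v-60,78,90,3)
print(proj(T,R).astype(int)-[35,50],proj(S,R).astype(int)-[30,60])
cv2.imwrite("pics/w3.png",np.hstack([a,np.vstack([b,d])]))
E
```

```text
time_s: 5.68
tool_pos: [0.5456, -0.1152, 0.2607]
tcp_rot: [3.14, -0.003, -3.14]
force: [0.1, 0.3, -1.8]
grip_width: 0.203
grasp_force: 30.0
[ 0.54656663 -0.11461981  0.26172374]
[array([258.9, 129.2]), array([314.8, 213.9]), array([288.3, 220. ])]
[array([259.4, 201.3]), array([316.9, 181.3]), array([309.9, 190.6])]
[279 163] [258 159]
```

View pics/w3.png

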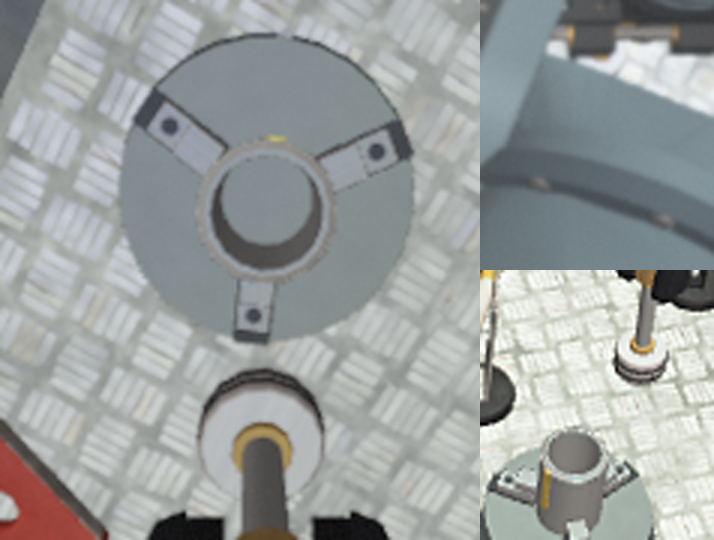

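The wrist view shows the chucked rim centred at about (258.5,130.7), its yellow mark at (262.3,106), and the dam's top face centred at about (257.2,207).

```bash
python3 - <<'E'
from h import *
import pickle
c=pickle.load(open("w3.pkl","rb")); T,S=pickle.load(open("ts3.pkl","rb"))
f=lambda x,y:(170+x/3,60+y/3)
r=onz(c,*f(265.8,212),.114); m=onz(c,*f(277,140),.112); d=onz(c,*f(261.5,441),.180)
print("rim",r,"mark",m,"ang",np.degrees(np.arctan2(*(m-r)[[1,0]])),np.linalg.norm(m-r))
for a,b,z in [((197,212),(334,212),.111),((265,139),(265,285),.111),((199,441),(324,441),.18)]: print("diam",np.linalg.norm(onz(c,*f(*a),z)-onz(c,*f(*b),z)))
print("dam",d, "scale check")
j=onz(c,*f(253,312),.0665); k=onz(c,*f(170,126),.0665);l=onz(c,*f(376,151),.0665)
for q in (j,k,l): print("jaw",np.degrees(np.arctan2(*(q-r)[[1,0]])))
print("chuck centre from jaws",(j+k+l)/3)
# scene view: dam top disc
print("scene dam",onz(S,258+160/3,159+(352-270)/3,.18), "scene rim",onz(S,258+94.5/3,159+(452-270)/3,.114))
print(c["cx"],proj(c,d))
E
```

```text
rim [ 0.48743656 -0.11527007  0.114     ] mark [ 0.46440578 -0.11158103  0.112     ] ang 170.89973171982513 0.02340994794948329
diam 0.046598439951149595
diam 0.04857260256049295
diam 0.035039651236591
dam [ 0.54430877 -0.11654131  0.18      ] scale check
jaw -6.663111861400898
jaw -127.32813271721749
jaw 113.82299323215001
chuck centre from jaws [ 0.48666428 -0.11498839  0.0665    ]
scene dam [ 0.54287646 -0.11918108  0.18      ] scene rim [ 0.48838331 -0.11618281  0.114     ]
258.8867767332297 [257.16666667 207.        ]
```

```bash
python3 -m inch '[[[2,0.1,0],[0,0,0]],[[2,0.05,0],[0,0,0]],[[1.6,0,0],[0,0,0]],[[0,0,1.3],[0,0,0]],[[0,0,1.3],[0,0,0]],[[0,0,0.8],[0,0,0]],[[0,0,0],[0,0,0]],[[0,0,0],[0,0,0]]]'
python3 - <<'E'
from h import *
import pickle
c=env.camera("wrist"); S=env.camera("scene"); pickle.dump((c,S),open("w4.pkl","wb"))
print(env.state()["tool_pos"])
def cr(im,x,y,w,h,f): return cv2.resize(im[y:y+h,x:x+w],None,fx=f,fy=f,interpolation=cv2.INTER_CUBIC)
u,v=proj(c,(.4875,-.115,.114)).astype(int); a=cr(c["frame"],u-45,v-50,90,110,5); print(u-45,v-50)
u,v=proj(S,(.4875,-.115,.114)).astype(int); b=cr(S["frame"],u-30,v-60,65,110,5); print(u-30,v-60)
cv2.imwrite("pics/w4.png",np.hstack([a,b]))
E
```

```text
time_s: 6.5
tool_pos: [0.4904, -0.1136, 0.2283]
tcp_rot: [3.141, -0.001, -3.139]
force: [0.1, -0.4, -1.5]
grip_width: 0.201
grasp_force: 30.0
[ 0.49096362 -0.11412984  0.22925856]
212 142
258 159
```

View pics/w4.png

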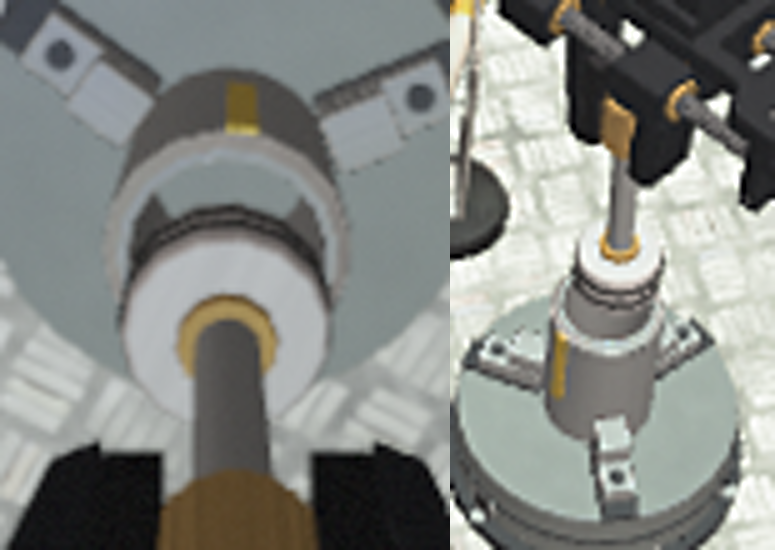

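```bash
python3 - <<'E'
from h import *
import pickle
c,S=pickle.load(open("w4.pkl","rb"))
f=lambda x,y:(212+x/5,142+y/5)
g=lambda x,y:(258+(x-450)/5,159+y/5)
print("dam",onz(c,*f(227.5,331),.148),"rim",onz(c,*f(227.5,255),.114))
print("diam",onz(c,*f(127,331),.148)-onz(c,*f(328,331),.148),onz(c,*f(228,237),.148)-onz(c,*f(228,425),.148))
for a in (0.4,.5): pass
# rim extremes: predicted for assumed rim centre
C=np.array([.4874,-.1153,.114])
for n,d in dict(top=(-.0195-.0025,0,0),bot=(.022,0,0),l=(0,-.022,0),r=(0,.022,0),itop=(-.01905,0,0)).items(): print(n,(proj(c,C+d)-[212,142])*5)
print("S dam",onz(S,*g(620,258),.148),"rim",onz(S,*g(607,318),.114))
for d in ((-.022,0,0),(.022,0,0),(0,-.022,0),(0,.022,0)): print((proj(S,C+d)-[258,159])*5+[450,0])
E
```

```text
dam [ 0.49017516 -0.11478058  0.148     ] rim [ 0.48799437 -0.11491212  0.114     ]
diam [ 6.63885304e-05 -3.37936673e-02  2.77555756e-17] [-3.39671531e-02 -3.00660027e-05  0.00000000e+00]
top [225.51312589 140.01517484]
bot [225.44714999 358.15519794]
l [110.71176998 251.83131123]
r [340.21048588 252.27601532]
itop [225.50847245 155.40112419]
S dam [ 0.48860925 -0.1198204   0.148     ] rim [ 0.48272538 -0.12131168  0.114     ]
[567.51438984 332.46008149]
[640.43064848 274.89284749]
[642.76926064 334.55894329]
[566.73751993 272.86725125]
```

Dam is 2.5 mm too far in +x and y is right. I'll correct and enter the bore gently.

```bash
python3 -m inch '[[[0.25,0,0],[0,0,0]],[[0,0,0.4],[0,0,0]],[[0,0,0.3],[0,0,0]],[[0,0,0.3],[0,0,0]],[[0,0,0.3],[0,0,0]],[[0,0,0.3],[0,0,0]],[[0,0,0.2],[0,0,0]],[[0,0,0],[0,0,0]]]'
python3 - <<'E'
from h import *
import pickle
c=env.camera("wrist"); S=env.camera("scene"); pickle.dump((c,S),open("w5.pkl","wb"))
s=env.state();print(s["tool_pos"],s["force"])
def cr(im,x,y,w,h,f): return cv2.resize(im[y:y+h,x:x+w],None,fx=f,fy=f,interpolation=cv2.INTER_CUBIC)
u,v=proj(c,(.4875,-.115,.114)).astype(int); a=cr(c["frame"],u-45,v-50,90,110,5); print(u-45,v-50)
b=cr(S["frame"],258,159,65,110,5)
cv2.imwrite("pics/w5.png",np.hstack([a,b]))
E
```

```text
time_s: 7.27
tool_pos: [0.4876, -0.1141, 0.2101]
tcp_rot: [3.141, -0.001, -3.14]
force: [-0.2, -0.9, -1.8]
grip_width: 0.199
grasp_force: 30.0
[ 0.48784899 -0.11419279  0.21062579] [ 0.48144582 -0.46043535 -2.42960681]
212 151
```

View pics/w5.png

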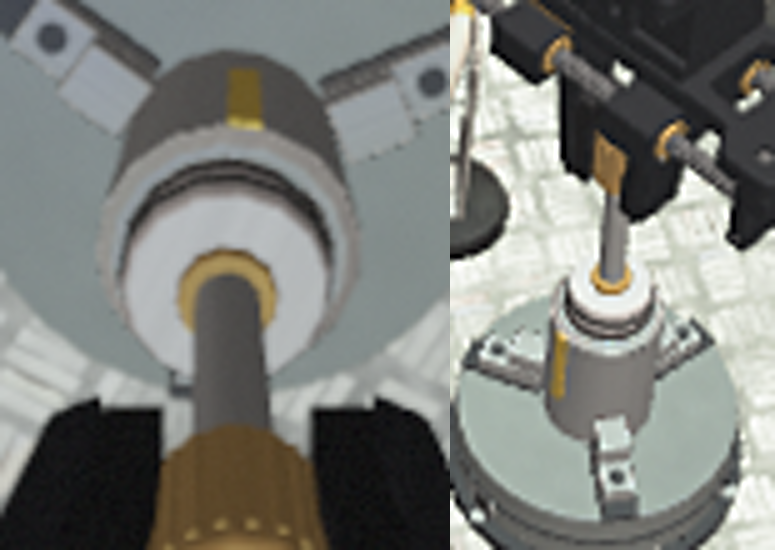

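The foot is inside the bore with no added force, so I'll push it home.

```bash
python3 -m inch '[[[0,0,1],[0,0,0]],[[0,0,1],[0,0,0]],[[0,0,1],[0,0,0]],[[0,0,1],[0,0,0]],[[0,0,0.8],[0,0,0]],[[0,0,0.7],[0,0,0]],[[0,0,0.3],[0,0,0]],[[0,0,0],[0,0,0]]]'
```

```text
time_s: 8.03
tool_pos: [0.4873, -0.1139, 0.1516]
tcp_rot: [3.141, -0.002, -3.14]
force: [-0.1, -0.7, -1.8]
grip_width: 0.195
grasp_force: 30.0
```

```bash
python3 -m inch '[[[0,0,0.1],[0,0,0]],[[0,0,0.05],[0,0,0]],[[0,0,0.05],[0,0,0]],[[0,0,0.05],[0,0,0]],[[0,0,0.05],[0,0,0]],[[0,0,0],[0,0,0]],[[0,0,0],[0,0,0]],[[0,0,0],[0,0,0]]]'
```

```text
time_s: 8.7
tool_pos: [0.4879, -0.1142, 0.1498]
tcp_rot: [-3.141, 0.0, -3.14]
force: [-0.1, 0.5, -1.5]
grip_width: 0.202
grasp_force: 30.0
```

```bash
python3 -m inch '[[[0,0,0],[0,0,0]],[[0,0,0],[0,0,0]],[[0,0,0],[0,0,0]],[[0,0,0],[0,0,0]],[[0,0,0],[0,0,0]],[[0,0,0],[0,0,0]],[[0,0,0],[0,0,0]],[[0,0,0],[0,0,0]]]' 0
python3 -m inch '[[[0,0,0],[0,0,0]],[[0,0,0],[0,0,0]],[[0,0,0],[0,0,0]],[[0,0,-2],[0,0,0]],[[0,0,-3],[0,0,0]],[[0,0,-3],[0,0,0]],[[0,0,-3],[0,0,0]],[[0,0,0],[0,0,0]]]'
python3 - <<'E'
from h import *
import pickle
c=env.camera("wrist"); S=env.camera("scene");T=env.camera("top"); pickle.dump((c,S,T),open("w6.pkl","wb"))
s=env.state();print(s["tool_pos"],s["force"])
for k in (c,S):
    print([proj(k,(.4874,-.1153,z)).round(1) for z in (.114,.159)])
    m=cv2.inRange(cv2.cvtColor(k["frame"],cv2.COLOR_BGR2HSV),(8,110,60),(28,255,255)); n,l,st,ce=cv2.connectedComponentsWithStats(m)
    u,v=proj(k,(.4874,-.1153,.155))
    for i in range(1,n):
        if st[i,4]>30 and np.hypot(*(ce[i]-[u,v]))<40: print(st[i],ce[i])
E
```

```text
time_s: 9.37
tool_pos: [0.4878, -0.1142, 0.1497]
tcp_rot: [3.142, -0.0, -3.14]
force: [-0.1, 0.3, -0.5]
grip_width: 0.784
grasp_force: 0.0
time_s: 10.03
tool_pos: [0.4907, -0.1155, 0.2662]
tcp_rot: [-3.137, 0.009, -3.139]
force: [0.2, -0.1, 0.5]
grip_width: 1.006
grasp_force: 0.0
[ 0.48774671 -0.11411834  0.25953385] [-0.51059448 -0.04659164 -0.93006728]
[array([259.7, 179.9]), array([259.7, 193.4])]
[260 151   6   8  41] [262.29268293 154.51219512]
[249 178  20  26 424] [258.5990566  190.26415094]
[array([288.9, 219.7]), array([290.3, 206.3])]
[286 204  10  14 113] [290.32743363 210.23893805]
```

The plug is released and home: the knob blob in the scene view (rows 204–218) matches the expected height. Back over the loose pipe.

```bash
python3 -m inch '[[[0.3,3.8,0],[0,0,0]],[[0.3,3.8,0],[0,0,0]],[[0.3,3.8,0],[0,0,0]],[[0.3,3.8,0],[0,0,0]],[[0.3,3.8,0],[0,0,0]],[[0.3,3.8,0],[0,0,0]],[[0.3,3.8,0],[0,0,0]],[[0,0,0],[0,0,0]]]'
python3 - <<'E'
from h import *
import pickle
w,S,T=pickle.load(open("w6.pkl","rb"))
r=np.array([.4874,-.1153,.114])
for p in [(262.5,159),(262.5,155)]: m=onz(w,*p,.114);print("chuck mark",m,np.degrees(np.arctan2(*(m-r)[[1,0]])))
c=env.camera("wrist"); pickle.dump(c,open("w7.pkl","wb"))
s=env.state();print(s["tool_pos"],s["joint_pos"])
def cr(im,x,y,w,h,f): return cv2.resize(im[y:y+h,x:x+w],None,fx=f,fy=f,interpolation=cv2.INTER_CUBIC)
u,v=proj(c,(.467,.152,.09)).astype(int); a=cr(c["frame"],u-40,v-60,100,100,5); print(u-40,v-60,proj(c,(.467,.152,.09)))
cv2.imwrite("pics/w7.png",np.hstack([a,cr(w["frame"],220,140,55,100,5)]))
E
```

```text
time_s: 10.85
tool_pos: [0.464, 0.1572, 0.2578]
tcp_rot: [3.139, -0.004, -3.134]
force: [0.2, -0.0, 0.9]
grip_width: 1.0
grasp_force: 0.0
chuck mark [ 0.46424472 -0.11242811  0.114     ] 172.92985522725593
chuck mark [ 0.45995852 -0.11245413  0.114     ] 174.0791985666383
[0.46460178 0.15459764 0.25784052] [ 7.79959412e-02 -1.12555008e-02  1.81354053e+00  4.46903476e-04
  1.34270300e+00 -1.50048867e+00]
214 123 [254.04802989 183.18656259]
```

View pics/w7.png

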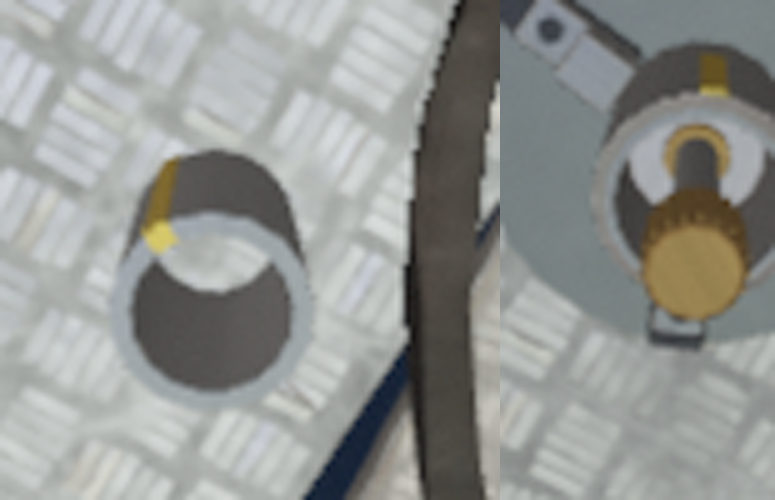

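```bash
python3 - <<'E'
from h import *
import pickle
c=pickle.load(open("w7.pkl","rb")); f=lambda x,y:(214+x/5,123+y/5)
r=onz(c,*f(212,310.5),.09); m=onz(c,*f(160,239),.09); print(r,m,np.degrees(np.arctan2(*(m-r)[[1,0]])),np.linalg.norm(m-r))
print(onz(c,*f(111,310),.09)-onz(c,*f(313,310),.09),onz(c,*f(212,213),.09)-onz(c,*f(212,408),.09))
s=env.state();print(s["tool_pos"],s["tcp_rot"])
E
```

```text
[0.46929109 0.15473125 0.09      ] [0.45237396 0.14280623 0.09      ] -144.81966771030744 0.020697713373659846
[ 0.00029793 -0.04685235  0.        ] [-0.04718875 -0.00019969  0.        ]
[0.46460178 0.15459764 0.25784052] [ 3.14139727 -0.00341757 -3.13400583]
```

The pipe rim is centred at (0.469,0.154) with its mark at 215°, so it must turn about −43° to match the chuck's 172.5°. A hose runs on the +y side, so I'll turn the jaws by 70° first, which also clears the green decoy.

```bash
python3 -m inch '[[[-0.45,0,0],[0,0,0]],[[0,0,0],[0,0,-7]],[[0,0,0],[0,0,-7]],[[0,0,0],[0,0,-7]],[[0,0,0],[0,0,-7]],[[0,0,0],[0,0,-7]],[[0,0,0],[0,0,-7]],[[0,0,0],[0,0,-7]]]'
python3 -m inch '[[[0,0,0],[0,0,-7]],[[0,0,0],[0,0,-7]],[[0,0,0],[0,0,-7]],[[0,0,3],[0,0,0]],[[0,0,2],[0,0,0]],[[0,0,0],[0,0,0]],[[0,0,0],[0,0,0]],[[0,0,0],[0,0,0]]]'
python3 - <<'E'
from h import *
import pickle
c=env.camera("wrist"); pickle.dump(c,open("w8.pkl","wb"));T=env.camera("top");S=env.camera("scene")
s=env.state();print(s["tool_pos"],s["tcp_rot"],s["joint_pos"][5])
R=Ro.from_euler("xyz",s["tcp_rot"]).as_matrix();print(R.round(3))
C=np.array([.4693,.1547,.09]);print(proj(c,C))
g=cv2.cvtColor(c["frame"],cv2.COLOR_BGR2GRAY)
r0=.02415*c["fx"]/(np.array(c["R"])@C+c["t"])[2]; print("r",r0)
h=cv2.HoughCircles(g,cv2.HOUGH_GRADIENT,1,8,param1=100,param2=15,minRadius=int(r0*.72),maxRadius=int(r0*1.1))
for q in h[0]:
    if np.hypot(*(q[:2]-proj(c,C)))<25: print(q,onz(c,q[0],q[1],.09))
# decoy
hs=cv2.inRange(cv2.cvtColor(c["frame"],cv2.COLOR_BGR2HSV),(50,120,40),(80,255,255));M=cv2.moments(hs)
if M["m00"]: print("green",onz(c,M["m10"]/M["m00"],M["m01"]/M["m00"],.08))
w=pickle.load(open("w1.pkl","rb"));print("green w1",onz(w,242,97,.115),"hose w1",onz(w,311,170,.03))
E
```

```text
time_s: 11.57
tool_pos: [0.4712, 0.1496, 0.2588]
tcp_rot: [3.141, -0.001, -2.281]
force: [0.4, -0.7, 0.7]
grip_width: 0.997
grasp_force: 0.0
time_s: 12.23
tool_pos: [0.4716, 0.1507, 0.2104]
tcp_rot: [-3.141, 0.0, -1.92]
force: [-0.5, -0.4, -0.7]
grip_width: 0.998
grasp_force: 0.0
[0.47185253 0.15147919 0.21108487] [-3.13942967e+00  8.74741749e-04 -1.91849686e+00] -2.7231808225652805
[[-0.341 -0.94   0.002]
 [-0.94   0.341  0.   ]
 [-0.001 -0.002 -1.   ]]
[262.16847739 195.74297865]
r 24.46440857952071
[260.5 197.5  25.4] [0.47147366 0.15586548 0.09      ]
[260.5 189.5  23.2] [0.46864543 0.14805433 0.09      ]
[261.5 172.5  17.7] [0.46191838 0.13229226 0.09      ]
green [0.38372124 0.13126482 0.08      ]
green w1 [0.37869419 0.13628273 0.115     ] hose w1 [0.47057598 0.22400851 0.03      ]
```

```bash
python3 -m inch '[[[-0.33,0.25,0],[0,0,0]],[[0,0,3],[0,0,0]],[[0,0,3],[0,0,0]],[[0,0,3],[0,0,0]],[[0,0,2.5],[0,0,0]],[[0,0,1.5],[0,0,0]],[[0,0,0.7],[0,0,0]],[[0,0,0],[0,0,0]]]'
python3 -m inch '[[[0,0,0],[0,0,0]],[[0,0,0],[0,0,0]],[[0,0,0],[0,0,0]],[[0,0,0],[0,0,0]],[[0,0,0],[0,0,0]],[[0,0,0],[0,0,0]],[[0,0,0],[0,0,0]],[[0,0,0],[0,0,0]]]' 1
python3 -m inch '[[[0,0,0],[0,0,0]],[[0,0,0],[0,0,0]],[[0,0,0],[0,0,0]],[[0,0,0],[0,0,0]],[[0,0,0],[0,0,0]],[[0,0,0],[0,0,0]],[[0,0,0],[0,0,0]],[[0,0,0],[0,0,0]]]'
```

```text
time_s: 13.05
tool_pos: [0.4687, 0.1559, 0.0716]
tcp_rot: [3.139, -0.001, -1.918]
force: [-0.8, -0.2, -0.1]
grip_width: 0.998
grasp_force: 0.0
time_s: 13.72
tool_pos: [0.4703, 0.1557, 0.0732]
tcp_rot: [-3.14, 0.0, -1.918]
force: [1.2, -2.2, 2.1]
grip_width: 0.544
grasp_force: 30.0
time_s: 14.38
tool_pos: [0.4703, 0.1557, 0.0732]
tcp_rot: [-3.14, 0.0, -1.918]
force: [1.5, -0.9, 5.2]
grip_width: 0.548
grasp_force: 30.0
```

Gripped at 48 mm. Lifting now, turning after.

```bash
python3 -m inch '[[[0,0,-1],[0,0,0]],[[0,0,-3],[0,0,0]],[[0,0,-3],[0,0,0]],[[0,0,-3],[0,0,0]],[[0,0,-3],[0,0,0]],[[0,0,-3],[0,0,0]],[[0,0,-3],[0,0,0]],[[0,0,0],[0,0,0]]]'
python3 -m inch '[[[0,0,0],[0,0,6]],[[0,0,0],[0,0,6]],[[0,0,0],[0,0,6]],[[0,0,0],[0,0,6]],[[0,0,0],[0,0,6]],[[0,0,0],[0,0,6]],[[0,0,0],[0,0,6.7]],[[0,0,0],[0,0,0]]]'
```

```text
time_s: 15.05
tool_pos: [0.4714, 0.1562, 0.2682]
tcp_rot: [-3.135, 0.003, -1.917]
force: [1.8, 0.4, -3.3]
grip_width: 0.544
grasp_force: 30.0
time_s: 15.72
tool_pos: [0.4678, 0.1557, 0.2601]
tcp_rot: [3.139, -0.005, -2.667]
force: [0.5, -0.1, -6.1]
grip_width: 0.546
grasp_force: 30.0
```

```bash
python3 -m inch '[[[1.35,-3.12,0],[0,0,0]],[[1.35,-3.12,0],[0,0,0]],[[1.35,-3.12,0],[0,0,0]],[[1.35,-3.12,0],[0,0,0]],[[1.35,-3.12,0],[0,0,0]],[[1.35,-3.12,0],[0,0,0]],[[1.35,-3.12,0],[0,0,0]],[[1.35,-3.12,0],[0,0,0]]]'
python3 -m inch '[[[0,0,0],[0,0,0]],[[0,0,0],[0,0,0]],[[0,0,0],[0,0,0]],[[0,0,0],[0,0,0]],[[0,0,0],[0,0,0]],[[0,0,0],[0,0,0]],[[0,0,0],[0,0,0]],[[0,0,0],[0,0,0]]]'
python3 - <<'E'
from h import *
import pickle
W=env.camera("wrist");T=env.camera("top");S=env.camera("scene"); pickle.dump((W,T,S),open("w9.pkl","wb"))
s=env.state();p=s["tool_pos"];print(p,s["tcp_rot"])
for n,k in zip("WTS",(W,T,S)):
    print(n,[proj(k,X).round(1) for X in (p+[0,0,-.0732],p+[0,0,.0168],(.4874,-.1153,.114))])
    m=cv2.inRange(cv2.cvtColor(k["frame"],cv2.COLOR_BGR2HSV),(18,110,90),(32,255,255)); nn,l,st,ce=cv2.connectedComponentsWithStats(m)
    for i in range(1,nn):
        if st[i,4]>15 and np.hypot(*(ce[i]-proj(k,p+[0,0,-.05])))<70: print("  yellow",st[i],ce[i].round(1))
def cr(im,x,y,w,h,f): return cv2.resize(im[y:y+h,x:x+w],None,fx=f,fy=f,interpolation=cv2.INTER_CUBIC)
u,v=proj(S,p+[0,0,-.0732]).astype(int); print(u-40,v-50)
u2,v2=proj(W,p+[0,0,-.0732]).astype(int);print(u2-60,v2-70)
cv2.imwrite("pics/w9.png",np.hstack([cr(S["frame"],u-40,v-50,80,120,5),cr(W["frame"],u2-60,v2-70,120,150,4)[:600,:400]]))
E
```

```text
time_s: 16.38
tool_pos: [0.4875, -0.1166, 0.261]
tcp_rot: [3.139, -0.002, -2.659]
force: [0.2, 1.2, -5.0]
grip_width: 0.54
grasp_force: 30.0
time_s: 17.05
tool_pos: [0.4887, -0.115, 0.2628]
tcp_rot: [-3.141, 0.0, -2.662]
force: [-0.3, 0.0, -5.5]
grip_width: 0.539
grasp_force: 30.0
[ 0.48870614 -0.11535618  0.26277903] [-3.14148288e+00  6.33551460e-05 -2.66266180e+00]
W [array([258.3, 211.3]), array([258. , 280.8]), array([259. , 183.7])]
  yellow [268 157   7  10  36] [270.8 161.4]
  yellow [253 168  12   8  25] [258.9 170.5]
  yellow [275 187  22  69 569] [285.2 225.3]
T [array([321.1, 207. ]), array([330.1, 198.6]), array([314.9, 213.3])]
S [array([291.9, 196.2]), array([295.4, 164.5]), array([288.9, 219.7])]
  yellow [326 141   7   9  36] [329.  143.6]
  yellow [265 142  16   5  26] [272.2 143.8]
  yellow [258 153   5   9  27] [260.3 158. ]
  yellow [281 168   7  34  89] [283.2 183.8]
  yellow [286 205  10   7  44] [290.7 207.7]
  yellow [278 226   4  13  28] [279.4 232. ]
251 146
198 141
```

```bash
python3 -m inch '[[[0,0,1.5],[0,0,0]],[[0,0,1.5],[0,0,0]],[[0,0,1.2],[0,0,0]],[[0,0,1],[0,0,0]],[[0,0,0.6],[0,0,0]],[[0,0,0.2],[0,0,0]],[[0,0,0],[0,0,0]],[[0,0,0],[0,0,0]]]'
python3 - <<'E'
from h import *
import pickle
W=env.camera("wrist");T=env.camera("top");S=env.camera("scene"); pickle.dump((W,T,S),open("w10.pkl","wb"))
s=env.state();p=s["tool_pos"];print(p,s["tcp_rot"],s["force"])
for n,k in zip("WS",(W,S)):
    print(n,[proj(k,X).round(1) for X in (p+[0,0,-.0732],p+[0,0,.0168],(.4874,-.1153,.114))])
    m=cv2.inRange(cv2.cvtColor(k["frame"],cv2.COLOR_BGR2HSV),(18,110,90),(32,255,255)); nn,l,st,ce=cv2.connectedComponentsWithStats(m)
    for i in range(1,nn):
        if st[i,4]>15 and np.hypot(*(ce[i]-proj(k,p+[0,0,-.06])))<60: print("  yellow",st[i],ce[i].round(1))
def cr(im,x,y,w,h,f): return cv2.resize(im[y:y+h,x:x+w],None,fx=f,fy=f,interpolation=cv2.INTER_CUBIC)
u,v=(288,214); print(u-40,v-60)
u2,v2=proj(W,p+[0,0,-.0732]).astype(int);print(u2-40,v2-60)
cv2.imwrite("pics/w10.png",np.hstack([cr(S["frame"],u-40,v-60,80,120,5),cr(W["frame"],u2-40,v2-60,80,120,5)]))
E
```

```text
time_s: 17.87
tool_pos: [0.489, -0.1158, 0.2033]
tcp_rot: [-3.141, 0.0, -2.663]
force: [0.1, -0.1, -4.7]
grip_width: 0.544
grasp_force: 30.0
[ 0.48912192 -0.11579355  0.20350452] [-3.14041072e+00  8.18624484e-04 -2.66311348e+00] [ 0.47379593  0.0868361  -5.33619549]
W [array([258.7, 211.7]), array([258.5, 281.5]), array([260.1, 203.1])]
  yellow [271 168   9  15  66] [274.5 174.8]
  yellow [275 187  22  69 572] [285.2 225. ]
S [array([290.1, 214.6]), array([293.4, 186. ]), array([288.9, 219.7])]
  yellow [322 165   7   6  27] [325.1 167. ]
  yellow [265 166  13   4  16] [271.  167.5]
  yellow [280 190   6  30  71] [281.8 204.1]
  yellow [278 226   4  13  28] [279.4 232. ]
248 154
218 151
```

View pics/w10.png

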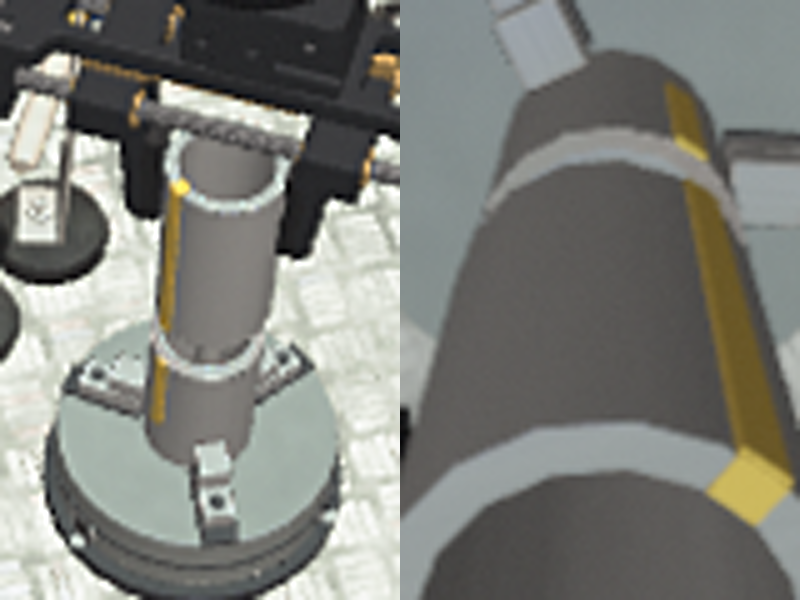

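The picture shows the loose pipe hovering above the chucked one with the paint lines nearly meeting. I'll put numbers on the remaining offsets.

```bash
python3 - <<'E'
from h import *
import pickle
W,T,S=pickle.load(open("w10.pkl","rb")); p=np.array([.4890,-.1158,.2034]); e=p[2]-.0732; print("end z",e)
x=np.array([-.888,-.460,0]);y=np.array([-.459,.888,0]); r=.02415
wf=lambda a,b:(218+(a-400)/5,151+b/5); sf=lambda a,b:(248+a/5,154+b/5)
a=onz(W,*wf(612,128),.111)@x-r; b=onz(W,*wf(612,162),e+.003)@x-r
print("along tool x: rim",a,"pipe",b,"pipe-rim",b-a,"tcp-rim",p@x-a)
# lateral in scene (upright cylinders: silhouette midpoints)
l=np.array([.728,-.685,0]);
a=onz(S,*sf(209.5,352),.112)@l; 
b1=onz(S,*sf(216,330),e+.012)@l; print("scene lateral rim",a,"pipe",b1,"diff",b1-a)
# wrist lateral: silhouettes at same depth
print("W y rim",onz(W,*wf(616,212),.111)@y)
m=cv2.inRange(cv2.cvtColor(W["frame"],cv2.COLOR_BGR2HSV),(18,110,90),(32,255,255))
for v in list(range(166,186))+list(range(186,194)):
    c=np.flatnonzero(m[v,260:300]); print(v,c.min()+260 if len(c) else "",c.max()+260 if len(c) else "",end="; ")
print()
C=np.array([.4874,-.1153,0]);
em=onz(W,*wf(702,184),e+.003); rm=onz(W,*wf(692,157),.111); print("end mark",em,"rim mark",rm,(em-rm)@x,(em-rm)@y)
E
```

```text
end z 0.13019999999999998
along tool x: rim -0.38085575930194354 pipe -0.3803748234666664 pipe-rim 0.0004809358352771409 tcp-rim -0.00010824069805648318
scene lateral rim 0.43553160360150467 pipe 0.43550360474804406 diff -2.799885346060904e-05
W y rim -0.3251545647696919
166  ; 167  ; 168 271 272; 169 271 274; 170 271 275; 171 272 276; 172 272 276; 173 272 276; 174 272 276; 175 272 277; 176 272 277; 177 273 277; 178 273 277; 179 274 278; 180 275 278; 181 277 278; 182 278 279; 183  ; 184  ; 185  ; 186  ; 187 275 275; 188 275 277; 189 275 279; 190 275 280; 191 276 280; 192 276 281; 193 276 281; 
end mark [ 0.4631553  -0.11192719  0.1332    ] rim mark [ 0.46505255 -0.11109646  0.111     ] 0.002066896034469685 0.0001331508831216253
```

Pipe and rim agree within about 0.5 mm on both lines of sight, and the marks within about 2 mm. Lowering to the root gap.

```bash
python3 -m inch '[[[0,0,0.3],[0,0,0]],[[0,0,0.3],[0,0,0]],[[0,0,0.2],[0,0,0]],[[0,0,0.2],[0,0,0]],[[0,0,0.15],[0,0,0]],[[0,0,0.1],[0,0,0]],[[0,0,0],[0,0,0]],[[0,0,0],[0,0,0]]]'
python3 -m inch '[[[0,0,0],[0,0,0]],[[0,0,0],[0,0,0]],[[0,0,0],[0,0,0]],[[0,0,0],[0,0,0]],[[0,0,0],[0,0,0]],[[0,0,0],[0,0,0]],[[0,0,0],[0,0,0]],[[0,0,0],[0,0,0]]]'
python3 - <<'E'
from h import *
import pickle
P=[]
for i in range(6): W=env.camera("wrist"); s=env.state(); P.append(s["tool_pos"])
S=env.camera("scene");pickle.dump((W,S),open("w11.pkl","wb"))
print(np.mean(P,0),np.std(P,0),s["force"],s["tcp_rot"])
# column profile across the gap in both views
g=cv2.cvtColor(W["frame"],cv2.COLOR_BGR2GRAY);p=np.mean(P,0)
x=np.array([-.888,-.460,0]);C=np.array([.4878,-.1153,0])
for e in (.112,.115,.117,.119,.121): print(e,"far lower edge of loose pipe pred v",(proj(W,C+.02415*x+[0,0,e+.003])).round(1))
print("rim bevel pred",proj(W,C+.02415*x+[0,0,.111]).round(1),"rim land pred", proj(W,C+.0222*x+[0,0,.114]).round(1))
u=int(proj(W,C)[0]); print(u,[(v,int(g[v,u-2:u+3].mean())) for v in range(178,212)])
m=cv2.inRange(cv2.cvtColor(W["frame"],cv2.COLOR_BGR2HSV),(18,110,90),(32,255,255))
print([(v,*(np.flatnonzero(m[v,260:300])[[0,-1]]+260)) for v in range(170,205) if m[v,260:300].any()])
E
```

```text
time_s: 18.68
tool_pos: [0.4886, -0.1155, 0.1902]
tcp_rot: [3.141, -0.0, -2.663]
force: [-0.1, 0.5, -5.0]
grip_width: 0.54
grasp_force: 30.0
time_s: 19.35
tool_pos: [0.4887, -0.1156, 0.1902]
tcp_rot: [-3.142, 0.0, -2.663]
force: [-0.0, 0.5, -5.5]
grip_width: 0.543
grasp_force: 30.0
[ 0.4886687  -0.11557241  0.19022418] [1.10775105e-05 8.75329904e-06 1.32271567e-05] [ 0.61168635 -0.40815451 -4.30968671] [-3.14150765e+00  5.69394241e-05 -2.66314619e+00]
0.112 far lower edge of loose pipe pred v [259.5 181.6]
0.115 far lower edge of loose pipe pred v [259.5 182.7]
0.117 far lower edge of loose pipe pred v [259.5 183.4]
0.119 far lower edge of loose pipe pred v [259.5 184.1]
0.121 far lower edge of loose pipe pred v [259.5 184.9]
rim bevel pred [259.5 180.3] rim land pred [259.5 183.6]
259 [(178, 84), (179, 84), (180, 97), (181, 129), (182, 138), (183, 107), (184, 88), (185, 88), (186, 88), (187, 88), (188, 87), (189, 88), (190, 88), (191, 88), (192, 89), (193, 88), (194, 87), (195, 88), (196, 88), (197, 89), (198, 88), (199, 88), (200, 88), (201, 88), (202, 88), (203, 89), (204, 88), (2
[... 633 characters left out ...]
86, np.int64(276), np.int64(279)), (187, np.int64(275), np.int64(279)), (188, np.int64(275), np.int64(278)), (189, np.int64(275), np.int64(278)), (190, np.int64(275), np.int64(279)), (191, np.int64(276), np.int64(280)), (192, np.int64(276), np.int64(281)), (193, np.int64(276), np.int64(281)), (194, np.int64(276), np.int64(281)), (195, np.int64(276), np.int64(282)), (196, np.int64(276), np.int64(282)), (197, np.int64(277), np.int64(282)), (198, np.int64(277), np.int64(283)), (199, np.int64(277), np.int64(283)), (200, np.int64(277), np.int64(283)), (201, np.int64(278), np.int64(283)), (202, np.int64(278), np.int64(284)), (203, np.int64(278), np.int64(284)), (204, np.int64(278), np.int64(284))]
```

The gap reads 3 mm both from the measured TCP height and from the wrist-camera edges, with no contact force. Handing in.

```bash
python3 -c "
from plant import env
print(env.close_job())"
```

```text
the job is handed in; nothing more can be done
None
```

I handed the job in at about 20 s with the plug home in the chucked pipe and let go, and the loose pipe still held upright above it with about a 3 mm root gap; it measures in line within about 0.5 mm, and the paint lines meet within about 2 mm. The hand-in gave no verdict.

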